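# Set the card laminator to thick and feed the carrier

## Task

Ready the desk laminator for a thick card: with the fingertips, push the lever on its top past the first click, all the way to its second stop, and only then push the card carrier along the tray until it is fully home in the feed mouth. Only push: the carrier must stay flat on its tray and not be lifted, and the other things on the desk are to be left where they are.

Things in the scene. Friction and masses are not known exactly. Their poses are not given: they have to be found in the camera images.
- laminator: White desk laminator, fixed. Origin on the desk under the hood's middle; z up, +x from its front (feed side, facing the robot) to its back, +y along its width (robot's left at yaw 0). Hood 372 mm wide, x = -75 to +70 mm, flat top 85 mm above the desk, on which only the lever stands up. An infeed tray (see tray) lies in front.
- tray (a point): Point on the infeed tray's top, on its middle line, 160 mm in front of the laminator's origin and 12 mm above the desk; axes as the laminator's. Tray: x = -245 to -75 mm in the laminator's frame, 120 mm wide, side guides 8 mm high with inner faces at y = +-45 mm from x = -205 to -75 mm.
- mouth (a point): Middle of the feed mouth's opening, at tray level in the hood's front face (x = -75 mm in the laminator's frame, 12 mm above the desk). The mouth is a slot 92 mm wide above the tray, 14 mm high and 25 mm deep, ending at an inside stop.
- lever (a joint): Lever position in m: 0 = off (where it starts), 0.030 = first click, 0.060 = second stop, the end of travel. It slides along the laminator's +y. Detents draw it to 0, 0.030 and 0.060; between them it takes a push of up to about 8 N. Past about 0.047 it snaps to 0.060 or nearly; it stays where it is left.
- lever_paddle (a point): Centre of the lever's black upright paddle: 36 mm along the laminator's x, 12 mm thick along y, 4 to 38 mm above the hood's top (this point: 21 mm above). With the lever at 0 it is at x = -45, y = -30 mm in the laminator's frame; it moves with the lever. Push its -y face; the hood's top is clear for 140 mm behind it.
- carrier_lip (a point): Middle of the rear face (robot side) of the card carrier's upright lip, 15 mm above the tray; x forward, z up. Carrier: loose aluminium board, 150 g, 100 x 86 x 8 mm, flat on the tray between the guides; its lip spans the rear edge, 8 mm thick, up to 26 mm above the tray. Starts 45 to 65 mm short of home; home = front edge on the inside stop, this point at x = -150 mm of the laminator.
- stamp: Loose bystander on the desk beside the tray: wooden hand stamp, 38 mm wide, 68 mm tall; origin at its underside. Stands 120 to 180 mm to one side of the tray's middle line.
- jar: Loose bystander beside the tray, on the other side: small white jar with a screw cap, 54 mm wide, 65 mm tall; origin at its underside.
- pen_cup: Loose bystander left of the laminator: empty grey cup, 72 mm wide, 95 mm tall; origin at its underside.
- stapler: Loose bystander right of the laminator: black stapler, 130 mm long, 36 mm wide, about 60 mm tall; origin at its underside.
Not all that is in view belongs to the job. Of the things shaped like the part that bears carrier_lip, the aluminium one is meant.

How it is judged:
By the outcome, as a careful person would: the job done as asked, in the order asked, and still so for the second after the job is handed in, with the robot touching nothing.
It also fails if it takes over 53 s, if anything falls off the work surface, if the arm or the gripper's body presses on something with over 40 N, if the wrist force passes 120 N, or if a joint passes its speed limit or range.

## Robot

A 7-joint arm with a two-finger parallel gripper is mounted at the origin on the work surface. World frame = base frame: x ahead of the robot, y to its left, z up, the work surface at z = 0. Lengths are in m, angles in rad, forces in N, time in s.
With the tool pointing down it reaches from about 0.425 to 0.975 m from the base axis. Payload 16.7 kg.
Tool frame: the origin (TCP) lies at the very end of the fingers, on their centre line; the grasp point (between the pads) lies 19 mm behind it; x points along the fingers, z is the direction in which the jaws open and shut, and the axes are right-handed (so a half turn about x gives the same grasp; the last joint's range is limited). The gripper opens to 85 mm and grips with 20 to 120 N. Pads are 22 mm wide; open, the fingers measure 114 mm over their backs; the gripper's body (76 mm by 85 mm) begins 54 mm behind the grasp point. The pads swing forward as they close: fully open they stand 13 mm farther back than shut.
Start: joints at [1.097, 0.426, 0.074, 1.606, -0.034, 1.111, -0.067], TCP at [0.215, -0.64, 0.231] pointing down, gripper open.
Joint ranges: [-2.85, 2.85], [-0.5, 2.14], [-1.23, 1.37], [0.21, 2.46], [-1.02, 4.16], [0.16, 2.05], [-2.73, 2.73]. Speed limits (rad/s): [1.89, 1.89, 2.39, 2.39, 3.01, 3.01, 3.01].

## Interface

Orientations are given as [roll, pitch, yaw] about the fixed x, y, z axes, in that order (R = Rz(yaw) Ry(pitch) Rx(roll)).
In Python, from bench import readout, grab_frame, camera_model, r, spotter gives the robot as it stands. The module is installed in compiled form; this text tells all that it offers.
- The arm moves only by the tool apply_moves, never from a script. Its argument "series" is a list of rows, each a list of 2 entries, a list of its own where there are three numbers: the shift along the tool's x, y, z in m, then the turn, a rotation vector about the tool's x, y, z in degrees. In form: [[[tx, ty, tz], [ax, ay, az]], ...]. A call has 1 to 8 rows; each row is the pose to reach, as a shift and turn from the pose commanded when the call began, along the tool's axes at that moment; what a row does not reach only later rows make up. A row lasts 1/12 s, in which the tool goes at most 41.7 mm and 7.16 degrees, less where a joint would pass 70% of its speed; a pose out of reach is approached as far as the arm can. A call with a gripper value outside its range is refused whole. "hand" is the closure, from 0 (fully open) to 1 (shut), set as the call begins (left out, the last holds). The fingers move at their own pace and stop on an object; "force" is the grip in N (left out, the last holds). Time passes only in rows, so rows that repeat a pose let the fingers close. It gives the time, the measured TCP pose, the force and the opening at its end, in the units of the state.
- readout.get_state(): the state, without advancing time (a new reading comes with each control period).
- grab_frame(name): name is "side" or "top"; returns the picture (384x512x3 uint8, blue, green, red); there is no depth.
- camera_model(name): a dict with "camera_matrix" (3x3 intrinsics, pixels), "rvec" (rotation vector, rad) and "tvec" (3), from world to camera coordinates, as OpenCV has them. Camera axes: x right, y down, z forward; pixel columns grow to the right and rows downward; lengths in m; the calibration is good to about 2 mm. A picture is of the moment at which its call begins. camera_model takes no time and is no camera call.
- r.sign_off(): hands the job in, once; it reports no verdict.
Trained networks look in the newest picture that a camera, given by its name, has taken for a name from the list of things; names that differ only in an ending like _2 or _b are one class to them, and where a whole thing is asked for, a point or a joint stands for the part that bears it (a point fixed in the world has none). Each returns a list of dicts, best first, with "score" (0 to 1); they miss things now and then, are a little off and sometimes report something else, mostly with a low value. They report only what shows in the picture. A call takes as long as a camera call. They do not tell look-alikes from the thing itself.
- spotter.search_frame(camera, label): "position" ([column, row] in pixels, amid what is visible of it).
- spotter.masks_of(camera, label): "region" (384x512 bool, what is visible of it) and "position" ([column, row] in pixels, amid what is visible of it).
- spotter.landmark_of(camera, label): "position" ([column, row] in pixels: a listed point, or the origin of a listed thing).
The state is a dict: "clock": time; "qpos": joint angles; "qvel": joint speeds; "effort": joint torques, N m; "tcp_pos": TCP position; "ee_rot": TCP orientation; "force": force on the tool from outside, world axes, zero at the start; "torque": the same for the moment, N m; "opening": finger opening in m.
Only numpy, scipy, OpenCV 4.12 (cv2) and the standard library are available. Lean on these libraries where they do the work, as an engineer would, in place of code of your own. Each camera call takes 0.05 s, during which the arm holds its last target.

## Working session

There is one attempt and no reset: what is moved stays moved. The work goes in short steps, Python scripts to look and compute and a tool call to move; the robot and the scene stay as the last step left them, time stands still between calls to the robot, and variables do not carry over. Pictures are saved under pics/ and viewed, and the job is handed in when it is done.

Besides the shell and the picture viewer there is one more tool, called after "Call:" by a JSON object that holds its "api" and its "payload". apply_moves: Moves the arm, as the interface text tells. Its arguments: {"type":"object","properties":{"series":{"type":"array","items":{"type":"array"}},"hand":{"type":"number"},"force":{"type":"number"}},"required":["series"]}

```bash
mkdir -p pics; cat > h.py <<'E'
import numpy as np, cv2
from bench import readout, grab_frame, camera_model, r, spotter
def ray(cam,px):
    m=camera_model(cam);K=np.array(m["camera_matrix"]);R,_=cv2.Rodrigues(np.array(m["rvec"],float));t=np.array(m["tvec"],float).reshape(3)
    d=R.T@np.linalg.inv(K)@np.array([px[0],px[1],1.]);return -R.T@t,d
def onz(cam,px,z):
    c,d=ray(cam,px);return c+d*(z-c[2])/d[2]
def proj(cam,P):
    m=camera_model(cam);p,_=cv2.projectPoints(np.array(P,float).reshape(-1,3),np.array(m["rvec"],float),np.array(m["tvec"],float),np.array(m["camera_matrix"],float),None);return p.reshape(-1,2)
def tri(p1,p2):
    c1,d1=ray("top",p1);c2,d2=ray("side",p2)
    A=np.stack([d1,-d2],1);s=np.linalg.lstsq(A,c2-c1,rcond=None)[0]
    a=c1+d1*s[0];b=c2+d2*s[1];return (a+b)/2,np.linalg.norm(a-b)
E
python3 - <<'E'
from h import *
np.set_printoptions(precision=4,suppress=True)
for c in("side","top"):
    im=grab_frame(c);cv2.imwrite(f"pics/{c}0.png",im)
    print(c,ray(c,(256,192)))
    for l in["laminator","tray","mouth","lever_paddle","carrier_lip","stamp","jar","pen_cup","stapler"]:
        print(l,[(np.round(x["position"],1).tolist(),round(x["score"],2)) for x in spotter.landmark_of(c,l)][:4])
print(readout.get_state())
E
```

```text
side (array([0.1094, 0.4933, 0.8995]), array([ 0.4238, -0.4656, -0.7769]))
laminator [([198.2, 188.1], 0.56)]
tray [([241.7, 211.7], 0.87)]
mouth [([217.4, 201.8], 0.85), ([211.0, 167.0], 0.47)]
lever_paddle [([211.8, 164.8], 0.57)]
carrier_lip [([216.3, 348.6], 0.87), ([308.4, 241.4], 0.77), ([325.0, 206.9], 0.65), ([255.1, 221.0], 0.57)]
stamp [([288.4, 183.4], 0.81)]
jar [([211.8, 262.8], 0.58)]
pen_cup [([148.8, 280.7], 0.87)]
stapler [([285.7, 156.7], 0.75), ([214.9, 165.6], 0.59)]
top (array([0.3869, 0.008 , 1.2389]), array([ 0.1494, -0.0193, -0.9888]))
laminator [([228.5, 134.4], 0.68), ([232.9, 207.2], 0.65)]
tray [([230.9, 161.0], 0.55)]
mouth [([233.0, 160.1], 0.79)]
lever_paddle [([239.8, 144.5], 0.53)]
carrier_lip [([129.9, 269.5], 0.91), ([229.9, 208.4], 0.75), ([298.7, 243.6], 0.71), ([253.9, 261.2], 0.61)]
stamp [([295.7, 201.6], 0.65)]
jar [([177.3, 213.8], 0.6)]
pen_cup [([133.2, 182.0], 0.6)]
stapler [([327.7, 175.6], 0.76)]
{'clock': 1.0, 'qpos': array([ 1.0975,  0.4261,  0.0739,  1.606 , -0.0341,  1.1108, -0.0671]), 'qvel': array([-0.0012,  0.0004,  0.0006,  0.0007,  0.0003,  0.0006, -0.0005]), 'effort': array([ -0.0006, -94.9542,   3.7567, -46.3891,   0.0191,   0.0023,
         0.    ]), 'tcp_pos': array([ 0.2148, -0.6399,  0.2313]), 'ee_rot': array([2.5601, 1.5707, 1.3131]), 'force': array([-0.6619, -0.024 , -0.3131]), 'torque': array([0.027 , 0.0454, 0.0415]), 'opening': 0.08525318090179142}
```

View pics/side0.png

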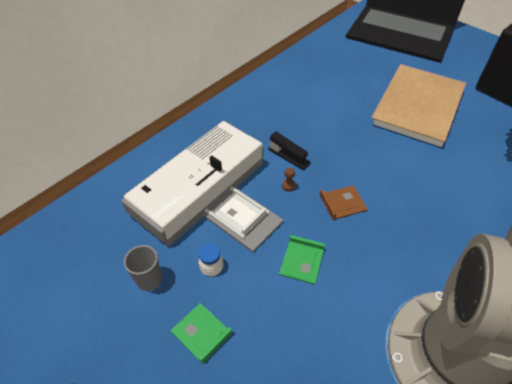

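View pics/top0.png

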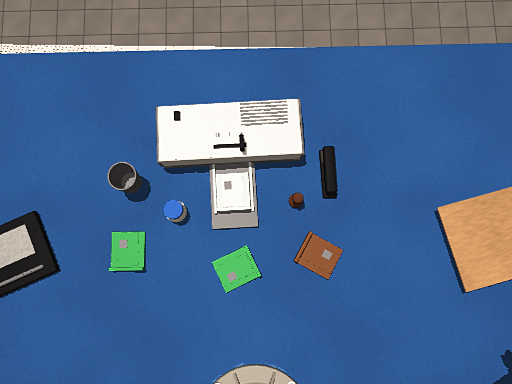

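Carrier-shaped things in the top view: green (128,250), green (236,269), brown (319,256) and the silver-white board on the tray (233,190). The last fits best: it is aluminium and sits between the guides. I'll check it in a crop.

```bash
python3 - <<'E'
from h import *
a=cv2.imread("pics/top0.png")[90:240,145:315];b=cv2.imread("pics/side0.png")[115:255,115:295]
cv2.imwrite("pics/c1.png",cv2.resize(a,None,fx=4,fy=4,interpolation=cv2.INTER_CUBIC))
cv2.imwrite("pics/c2.png",cv2.resize(b,None,fx=4,fy=4,interpolation=cv2.INTER_CUBIC))
E
```

```text
(no output)
```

View pics/c1.png

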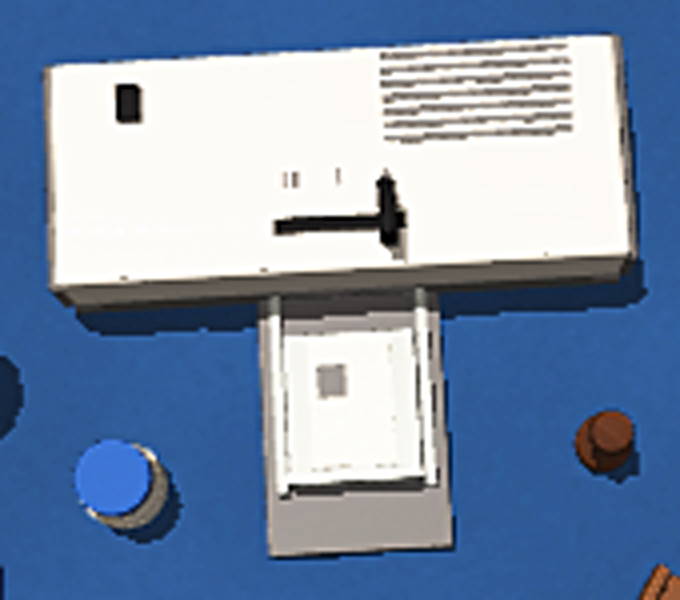

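View pics/c2.png

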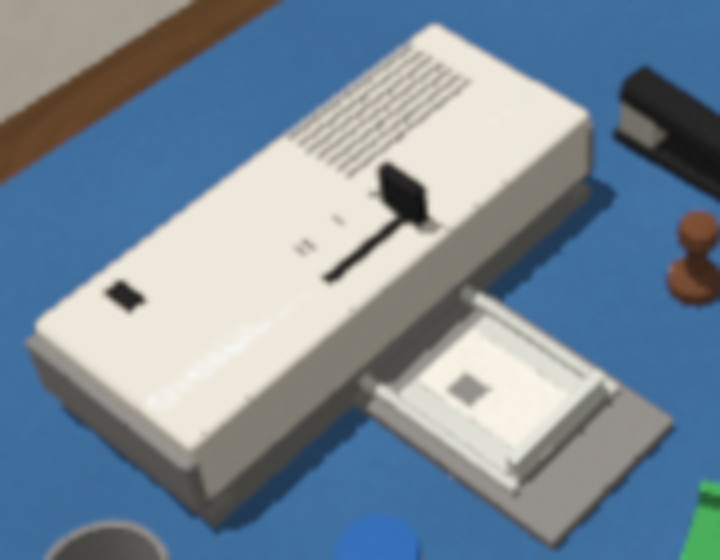

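```bash
python3 - <<'E'
from h import *
from scipy.optimize import least_squares
np.set_printoptions(precision=4,suppress=True)
L=np.array([[.07,.186,.085],[.07,-.186,.085],[-.075,-.186,.085],[-.075,.186,.085],[-.245,.06,.012],[-.245,-.06,.012]])
f=lambda o,pts:np.array([[o[0]+(u+.5)/4-.5,o[1]+(v+.5)/4-.5] for u,v in pts])
T=f((145,90),[(46,66),(618,36),(632,260),(53,287),(270,556),(453,547)])
S=f((115,115),[(35,335),(435,25),(590,120),(197,465),(553,545),(672,425)])
def W(p,P):
    c,s=np.cos(p[2]),np.sin(p[2]);P=np.atleast_2d(P);return np.stack([p[0]+c*P[:,0]-s*P[:,1],p[1]+s*P[:,0]+c*P[:,1],P[:,2]],1)
for nm,use in(("both",(1,1)),("top",(1,0)),("side",(0,1))):
    g=lambda p:np.concatenate([use[0]*(proj("top",W(p,L))-T).ravel(),use[1]*(proj("side",W(p,L))-S).ravel()])
    q=least_squares(g,[.7,0,0],loss="soft_l1");print(nm,q.x,g(q.x).round(1))
    if nm=="both":p=q.x
c,s=np.cos(p[2]),np.sin(p[2])
inv=lambda w:np.array([c*(w[0]-p[0])+s*(w[1]-p[1]),-s*(w[0]-p[0])+c*(w[1]-p[1]),w[2]])
# lip top rear edge z=.038 
for n,uv in(("lipL",(285,490)),("lipR",(437,482)),):
    print(n,inv(onz("top",f((145,90),[uv])[0],.038)))
for n,uv in(("lipL",(520,470)),("lipR",(612,385))):
    print(n,inv(onz("side",f((115,115),[uv])[0],.038)))
for n,uv in(("padback",(386,175)),("padfront",(388,243))): print(n,inv(onz("top",f((145,90),[uv])[0],.123)))
print("paddle",W(p,[[-.045,-.03,.106]]),"yaw",p[2])
for l,a,b in(("stamp",(295.7,201.6),(288.4,183.4)),("jar",(177.3,213.8),(211.8,262.8)),("stapler",(327.7,175.6),(285.7,156.7)),("cup",(133.2,182),(148.8,280.7))):
    print(l,inv(onz("top",a,0)),inv(onz("side",b,0)))
E
```

```text
both [0.723  0.0517 0.0401] [-2.6  0.5  0.7 -0.6  1.7 -1.  -2.6  1.1 -0.8  1.1 -0.2  0.6 -3.9 -0.4
  0.6 -1.9  1.4 -2.6 -3.8 -0.9  0.1  0.5  0.9 -0.9]
top [0.7238 0.0486 0.0312] [-1.1 -0.5  2.2 -0.3  2.7 -0.7 -1.6  0.2 -0.4  0.6  0.1  0.5 -0.  -0.
  0.  -0.   0.  -0.  -0.  -0.  -0.  -0.   0.  -0. ]
side [0.7216 0.0534 0.0449] [-0.   0.  -0.  -0.   0.  -0.  -0.   0.  -0.   0.  -0.   0.  -4.   0.6
  0.2 -1.5  1.2 -2.2 -3.5  0.   0.4  1.1  1.1 -0.6]
lipL [-0.2028  0.0444  0.038 ]
lipR [-0.2035 -0.0525  0.038 ]
lipL [-0.2053  0.0438  0.038 ]
lipR [-0.2078 -0.0411  0.038 ]
padback [-0.024  -0.0317  0.123 ]
padfront [-0.0664 -0.0304  0.123 ]
paddle [[0.6793 0.02   0.106 ]] yaw 0.04007607831530518
stamp [-0.1834 -0.1647  0.    ] [-0.1755 -0.1729  0.    ]
jar [-0.1969  0.1483  0.    ] [-0.1853  0.1413 -0.    ]
stapler [-0.119  -0.2548  0.    ] [-0.1082 -0.2485  0.    ]
cup [-0.105   0.2621  0.    ] [-0.1061  0.2686  0.    ]
```

```bash
cat >> h.py <<'E'
from scipy.spatial.transform import Rotation as Ro
P0=np.array([.723,.0517,.0401])
def W(p,P):
    c,s=np.cos(p[2]),np.sin(p[2]);P=np.atleast_2d(P);return np.stack([p[0]+c*P[:,0]-s*P[:,1],p[1]+s*P[:,0]+c*P[:,1],P[:,2]],1)
def inv(w,p=P0):
    c,s=np.cos(p[2]),np.sin(p[2]);return np.array([c*(w[0]-p[0])+s*(w[1]-p[1]),-s*(w[0]-p[0])+c*(w[1]-p[1]),w[2]])
def tool(): 
    s=readout.get_state();return s,np.array(s["tcp_pos"]),Ro.from_euler("xyz",s["ee_rot"])
def plan(lam,yawoff=None):
    "shift in tool axes to reach lam-frame TCP; turn so tool z is along lam y (+-) vertical"
    s,t,R=tool();w=W(P0,[lam])[0];sh=R.inv().apply(w-t)
    best=None
    for sg in(1,-1):
        for ax in("y","x"):
            th=P0[2]+(np.pi/2 if ax=="y" else 0);z=sg*np.array([np.cos(th),np.sin(th),0]);x=np.array([0,0,-1.]);G=Ro.from_matrix(np.stack([x,np.cross(z,x),z],1))
            rv=np.degrees((R.inv()*G).as_rotvec())
            print(sg,ax,rv.round(1))
    print("t",t.round(4),"lam now",inv(t).round(4),"F",np.round(s["force"],1),"clk",s["clock"],"open",s["opening"]);print("shift",sh.round(4));print(R.as_matrix().round(3))
E
python3 - <<'E'
from h import *
from scipy.optimize import least_squares
np.set_printoptions(precision=4,suppress=True)
f=lambda o,pts:np.array([[o[0]+(u+.5)/4-.5,o[1]+(v+.5)/4-.5] for u,v in pts])
T=f((145,90),[(46,66),(618,36),(632,260),(53,287),(270,556),(453,547)])
S=f((115,115),[(35,335),(435,25),(590,120),(197,465),(553,545),(672,425)])
def L(q): return np.array([[.07-q[4],.186-q[3],.085],[.07-q[4],-.186+q[3],.085],[-.075+q[4],-.186+q[3],.085],[-.075+q[4],.186-q[3],.085],[-.245,.06,.012],[-.245,-.06,.012]])
g=lambda p:np.concatenate([(proj("top",W(p,L(p)))-T).ravel(),(proj("side",W(p,L(p)))-S).ravel()])
q=least_squares(g,[.7,0,0,0,0],loss="soft_l1");print(q.x,g(q.x).round(1))
plan([-.045,-.09,.25])
E
```

```text
[0.7226 0.0506 0.0367 0.0057 0.0002] [ 0.2  0.4 -1.   0.  -0.2 -0.5  0.   0.8 -0.7  1.2 -0.1  0.9 -1.5 -2.2
 -0.1 -0.9  0.5 -1.5 -1.7 -2.8  0.2  0.5  1.2 -0.8]
1 y [-163.7    0.    -0. ]
1 x [-73.7  -0.   -0. ]
-1 y [16.3 -0.  -0. ]
-1 x [106.3  -0.    0. ]
t [ 0.2148 -0.6399  0.2313] lam now [-0.5356 -0.6707  0.2313] F [-0.7 -0.  -0.3] clk 1.0 open 0.08525318090179142
shift [-0.0186  0.6335 -0.4202]
[[ 0.     0.948  0.318]
 [ 0.     0.318 -0.948]
 [-1.     0.    -0.   ]]
```

```bash
sed -i 's/^P0=.*/P0=np.array([.7226,.0508,.038])/' h.py
```

Call:
{"api": "apply_moves", "payload": {"series": [[[-0.02,0.02,-0.013],[2,0,0]],[[-0.02,0.05,-0.033],[4,0,0]],[[-0.02,0.082,-0.054],[6,0,0]],[[-0.02,0.114,-0.075],[8,0,0]],[[-0.02,0.146,-0.097],[10,0,0]],[[-0.02,0.178,-0.118],[12,0,0]],[[-0.02,0.21,-0.139],[14,0,0]],[[-0.02,0.242,-0.16],[16.4,0,0]]], "hand": 1, "force": 40}}

```text
clock: 1.67
tcp_pos: [0.3941, -0.4096, 0.2516]
ee_rot: [0.832, 1.57, -0.703]
force: [1.5, -0.5, 0.4]
opening: -0.0001
```

```bash
python3 -c "
from h import *
plan([-.045,-.09,.2])"
```

```text
1 y [179.9  -0.   -0. ]
1 x [-90.1   0.   -0. ]
-1 y [-0.1  0.  -0. ]
-1 x [89.9 -0.  -0. ]
t [ 0.3941 -0.4096  0.2516] lam now [-0.3457 -0.4476  0.2516] F [ 1.5 -0.5  0.4] clk 1.6667 open -7.566462407132721e-05
shift [ 0.0516  0.3    -0.3583]
[[ 0.     0.999  0.036]
 [-0.     0.036 -0.999]
 [-1.     0.     0.   ]]
```

Call:
{"api": "apply_moves", "payload": {"series": [[[0,0.025,-0.029],[0,0,0]],[[0,0.05,-0.059],[0,0,0]],[[0,0.076,-0.09],[0,0,0]],[[0,0.102,-0.121],[0,0,0]],[[0,0.128,-0.152],[0,0,0]],[[0,0.154,-0.183],[0,0,0]],[[0,0.18,-0.214],[0,0,0]],[[0,0.206,-0.245],[0,0,0]]]}}

```text
clock: 2.33
tcp_pos: [0.5909, -0.1569, 0.2516]
ee_rot: [1.435, 1.57, -0.098]
force: [0.2, -0.5, 0.6]
opening: -0.0001
```

Call:
{"api": "apply_moves", "payload": {"series": [[[0,0.025,-0.029],[0,0,0]],[[0,0.05,-0.059],[0,0,0]],[[0,0.075,-0.08],[0,0,0]],[[0,0.09,-0.095],[0,0,0]],[[0.0,0.094,-0.103],[0,0,0]],[[0.03,0.094,-0.103],[0,0,0]],[[0.05,0.094,-0.103],[0,0,0]],[[0.05,0.094,-0.103],[0,0,0]]]}}

```text
clock: 3.0
tcp_pos: [0.6777, -0.0526, 0.1971]
ee_rot: [-1.584, 1.565, -3.117]
force: [-0.1, 0.3, -0.6]
opening: 0.0
```

```bash
python3 - <<'E'
from h import *
plan([-.045,-.09,.1])
for c,o in(("top",(145,90)),("side",(130,60))):
    im=grab_frame(c);print(proj(c,[tool()[1]]))
    cv2.imwrite(f"pics/{c}1.png",cv2.resize(im[o[1]:o[1]+150,o[0]:o[0]+200],None,fx=4,fy=4,interpolation=cv2.INTER_CUBIC))
E
```

```text
1 y [180.    0.5   0. ]
1 x [-90.   -0.3   0.3]
-1 y [-0.  -0.   0.3]
-1 x [90.   0.3  0.3]
t [ 0.6777 -0.0526  0.1971] lam now [-0.0488 -0.1016  0.1971] F [-0.1  0.3 -0.6] clk 3.0 open 1.3848049606914862e-05
shift [ 0.0971  0.0044 -0.0116]
[[-0.006  0.999  0.037]
 [-0.     0.037 -0.999]
 [-1.    -0.006 -0.   ]]
[[272.55700575 132.83441005]]
[[233.5769951  120.83533461]]
```

View pics/top1.png

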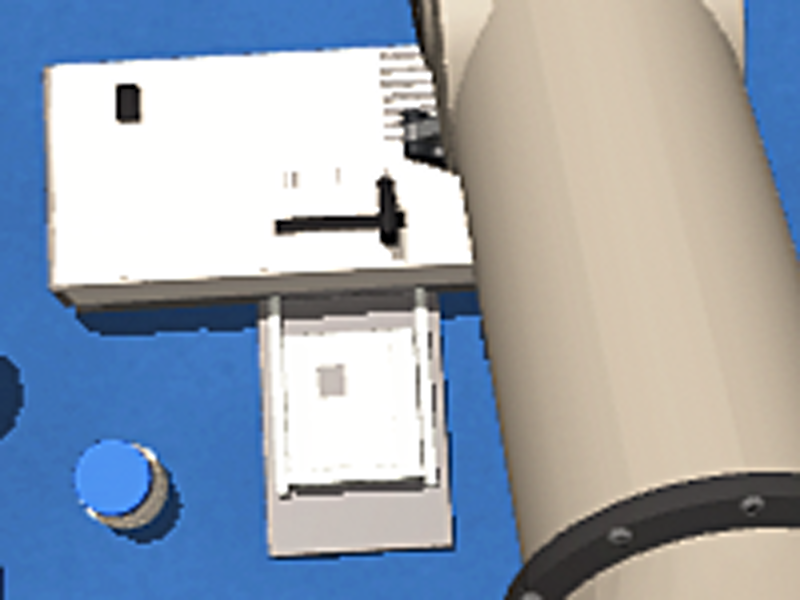

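View pics/side1.png

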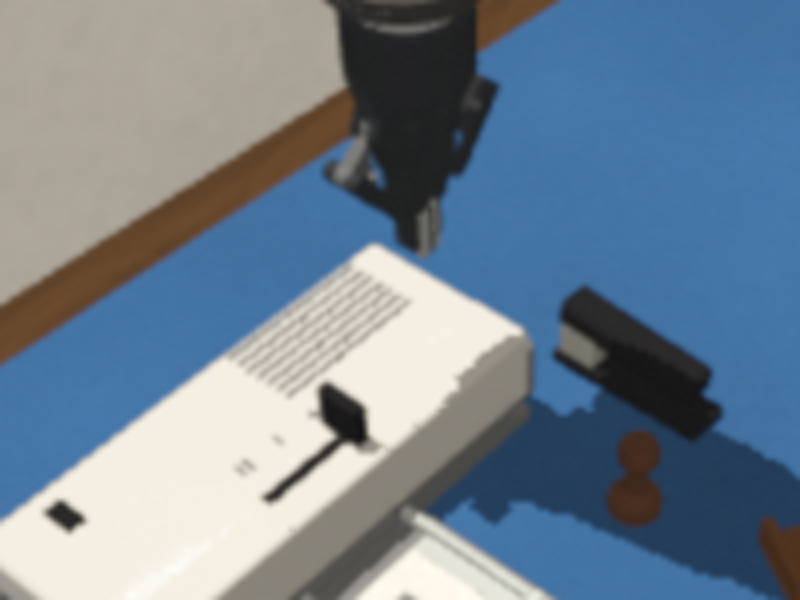

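Call:
{"api": "apply_moves", "payload": {"series": [[[0.03,0.003,0],[0,0,0]],[[0.06,0.004,0],[0,0,0]],[[0.08,0.004,0],[0,0,0]],[[0.09,0.004,0],[0,0,0]],[[0.095,0.004,0],[0,0,0]],[[0.097,0.004,0],[0,0,0]],[[0.097,0.004,0],[0,0,0]],[[0.097,0.004,0],[0,0,0]]]}}

```text
clock: 3.77
tcp_pos: [0.6848, -0.0521, 0.106]
ee_rot: [1.521, 1.569, -0.012]
force: [1.1, -0.1, 0.7]
opening: -0.0002
```

```bash
python3 - <<'E'
from h import *
plan([-.045,-.055,.1])
E
```

```text
1 y [180.   -0.2  -0. ]
1 x [-90.    0.1  -0.1]
-1 y [-0.   0.  -0.1]
-1 x [90.  -0.1 -0.1]
t [ 0.6848 -0.0521  0.106 ] lam now [-0.0416 -0.1014  0.106 ] F [ 1.1 -0.1  0.7] clk 3.7667 open -0.0002480875915002525
shift [ 0.006  -0.0034 -0.0464]
[[ 0.002  0.999  0.037]
 [-0.     0.037 -0.999]
 [-1.     0.002  0.   ]]
```

Call:
{"api": "apply_moves", "payload": {"series": [[[0.003,-0.003,-0.01],[0,0,0]],[[0.004,-0.003,-0.02],[0,0,0]],[[0.004,-0.003,-0.03],[0,0,0]],[[0.004,-0.003,-0.038],[0,0,0]],[[0.004,-0.003,-0.044],[0,0,0]],[[0.004,-0.003,-0.05],[0,0,0]],[[0.004,-0.003,-0.055],[0,0,0]],[[0.004,-0.003,-0.06],[0,0,0]]]}}

```text
clock: 4.43
tcp_pos: [0.6789, 0.0069, 0.1005]
ee_rot: [0.108, 1.569, -1.426]
force: [-0.3, -7.6, 3.2]
opening: -0.0001
```

Call:
{"api": "apply_moves", "payload": {"series": [[[0,0,-0.006],[0,0,0]],[[0,0,-0.012],[0,0,0]],[[0,0,-0.018],[0,0,0]],[[0,0,-0.024],[0,0,0]],[[0,0,-0.03],[0,0,0]],[[0,0,-0.034],[0,0,0]],[[0,0,-0.038],[0,0,0]],[[0,0,-0.042],[0,0,0]]]}}

```text
clock: 5.1
tcp_pos: [0.6771, 0.0504, 0.1003]
ee_rot: [-3.132, 1.571, 1.618]
force: [0.1, 0.1, 0.3]
opening: -0.0
```

Call:
{"api": "apply_moves", "payload": {"series": [[[0,0,-0.002],[0,0,0]],[[0,0,-0.004],[0,0,0]],[[0,0,-0.006],[0,0,0]],[[0,0,-0.008],[0,0,0]],[[0,0,-0.01],[0,0,0]]]}}

```text
clock: 5.52
tcp_pos: [0.6768, 0.0595, 0.1004]
ee_rot: [-0.028, 1.57, -1.561]
force: [0.8, -10.2, 2.7]
opening: 0.0
```

```bash
python3 - <<'E'
from h import *
plan([-.045,-.055,.1])
c,o="side",(130,60)
im=grab_frame(c)
cv2.imwrite(f"pics/{c}2.png",cv2.resize(im[o[1]:o[1]+150,o[0]:o[0]+200],None,fx=4,fy=4,interpolation=cv2.INTER_CUBIC))
E
```

```text
1 y [180.   0.  -0.]
1 x [-90.   0.   0.]
-1 y [-0.  0.  0.]
-1 x [90.  0. -0.]
t [0.6768 0.0595 0.1004] lam now [-0.0454  0.0105  0.1004] F [  0.8 -10.2   2.7] clk 5.5167 open 2.7941649048183243e-05
shift [0.0004 0.0004 0.0655]
[[ 0.     0.999  0.037]
 [-0.     0.037 -0.999]
 [-1.    -0.     0.   ]]
```

View pics/side2.png

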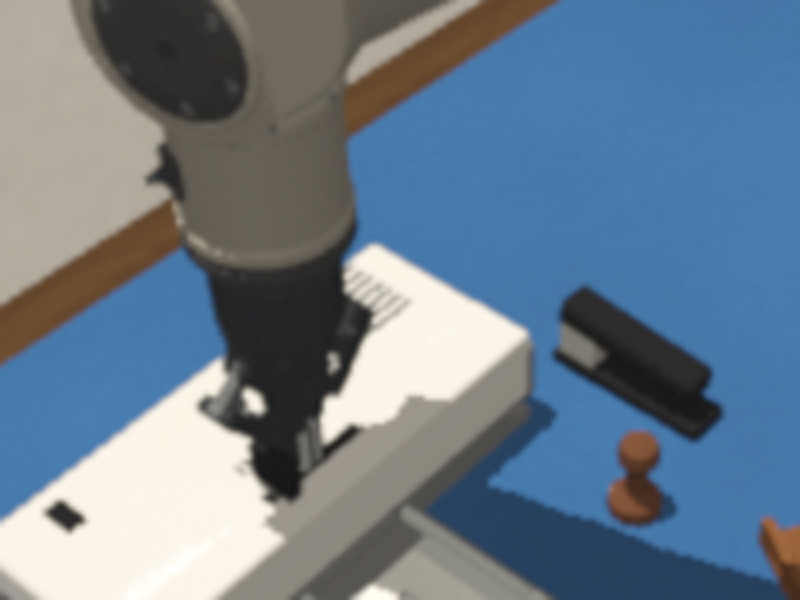

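Call:
{"api": "apply_moves", "payload": {"series": [[[0,0,-0.001],[0,0,0]],[[0,0,-0.002],[0,0,0]],[[0,0,-0.002],[0,0,0]]]}}

```text
clock: 5.82
tcp_pos: [0.6768, 0.0594, 0.1003]
ee_rot: [-0.128, 1.568, -1.663]
force: [-0.7, -10.0, 2.7]
opening: -0.0001
```

Call:
{"api": "apply_moves", "payload": {"series": [[[0,0,-0.002],[0,0,0]],[[0,0,-0.004],[0,0,0]],[[0,0,-0.006],[0,0,0]],[[0,0,-0.006],[0,0,0]]]}}

```text
clock: 6.15
tcp_pos: [0.6768, 0.0601, 0.1004]
ee_rot: [-0.111, 1.563, -1.65]
force: [-1.8, -29.6, 6.6]
opening: 0.0003
```

The force climbs to 30 N with almost no movement, so the lever is at its end stop. I'll back off and check.

Call:
{"api": "apply_moves", "payload": {"series": [[[0,0,0.01],[0,0,0]],[[0,0,0.025],[0,0,0]],[[0,0,0.035],[0,0,0]],[[-0.02,0,0.04],[0,0,0]],[[-0.05,0,0.04],[0,0,0]],[[-0.08,0,0.04],[0,0,0]],[[-0.09,-0.03,0.04],[0,0,0]],[[-0.09,-0.06,0.04],[0,0,0]]]}}

```text
clock: 6.82
tcp_pos: [0.6194, 0.0255, 0.1931]
ee_rot: [1.755, 1.566, 0.221]
force: [0.1, 1.2, 0.0]
opening: -0.0003
```

Call:
{"api": "apply_moves", "payload": {"series": [[[0,-0.035,0],[0,0,0]],[[0,-0.07,0],[0,0,0]],[[0,-0.1,0],[0,0,0]],[[0,-0.125,0],[0,0,0]],[[0,-0.125,0],[0,0,0]]]}}

```text
clock: 7.23
tcp_pos: [0.4891, 0.0201, 0.1904]
ee_rot: [-1.164, 1.569, -2.697]
force: [1.6, 1.0, 0.6]
opening: -0.0
```

```bash
python3 - <<'E'
from h import *
plan([-.24,0,.024])
for c,o in(("top",(145,90)),("side",(130,100))):
    im=grab_frame(c)
    cv2.imwrite(f"pics/{c}3.png",cv2.resize(im[o[1]:o[1]+150,o[0]:o[0]+200],None,fx=4,fy=4,interpolation=cv2.INTER_CUBIC))
E
```

```text
1 y [ 1.8e+02  1.0e-01 -1.0e-01]
1 x [-90.   -0.    0.1]
-1 y [-0.   0.   0.1]
-1 x [90.   0.1  0. ]
t [0.4891 0.0201 0.1904] lam now [-0.2345 -0.0218  0.1904] F [1.6 1.  0.6] clk 7.2333 open -3.265891323381548e-05
shift [ 0.1664 -0.0053 -0.0219]
[[-0.001  0.999  0.037]
 [-0.001  0.037 -0.999]
 [-1.    -0.001  0.001]]
```

View pics/top3.png

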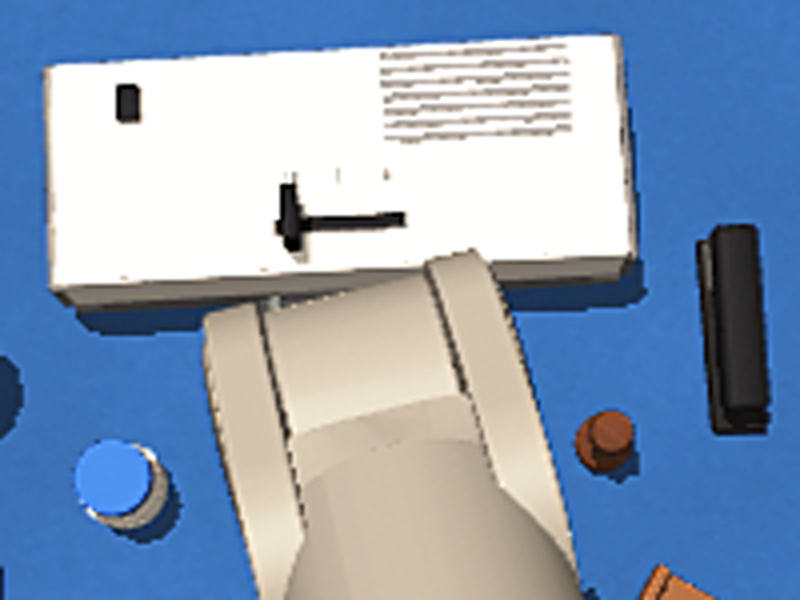

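View pics/side3.png

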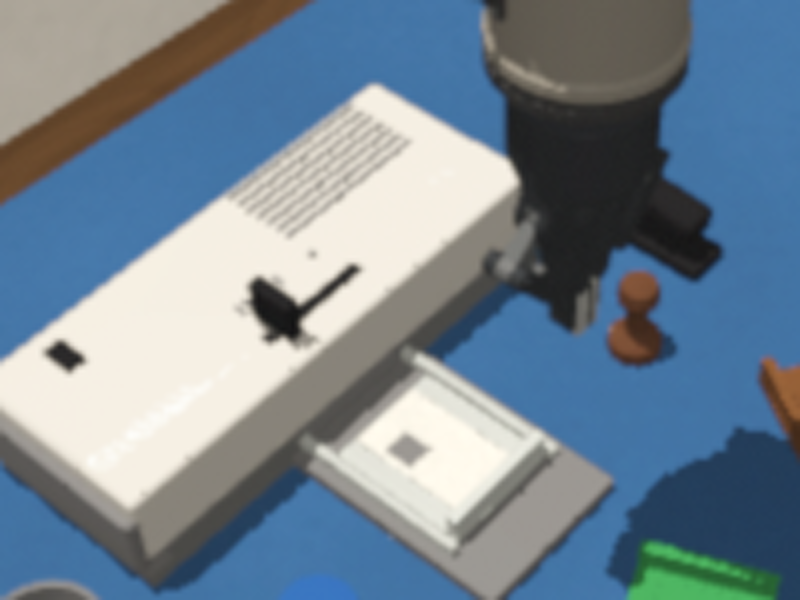

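The lever sits at the far end of its slot: the paddle moved from about px (241,142) to (217,144) in the top view, roughly 60 mm. Next is the carrier.

Call:
{"api": "apply_moves", "payload": {"series": [[[0.02,-0.003,-0.012],[0,0,0]],[[0.055,-0.005,-0.022],[0,0,0]],[[0.09,-0.005,-0.022],[0,0,0]],[[0.12,-0.005,-0.022],[0,0,0]],[[0.14,-0.005,-0.022],[0,0,0]],[[0.155,-0.005,-0.022],[0,0,0]],[[0.16,-0.005,-0.022],[0,0,0]],[[0.16,-0.005,-0.022],[0,0,0]]]}}

```text
clock: 8.0
tcp_pos: [0.4873, 0.0427, 0.0291]
ee_rot: [-1.66, 1.569, 3.09]
force: [0.1, 0.1, 0.5]
opening: 0.0001
```

```bash
python3 - <<'E'
from h import *
plan([-.22,0,.024])
c,o=("side",(150,120))
im=grab_frame(c)
cv2.imwrite(f"pics/{c}4.png",cv2.resize(im[o[1]:o[1]+150,o[0]:o[0]+200],None,fx=4,fy=4,interpolation=cv2.INTER_CUBIC))
E
```

```text
1 y [180.    0.2   0. ]
1 x [-90.   -0.1   0.1]
-1 y [-0.  -0.   0.1]
-1 x [90.   0.1  0.1]
t [0.4873 0.0427 0.0291] lam now [-0.2354  0.0009  0.0291] F [0.1 0.1 0.5] clk 8.0 open 0.00011389361233367824
shift [0.0051 0.0154 0.0008]
[[-0.002  0.999  0.038]
 [ 0.     0.038 -0.999]
 [-1.    -0.002 -0.   ]]
```

View pics/side4.png

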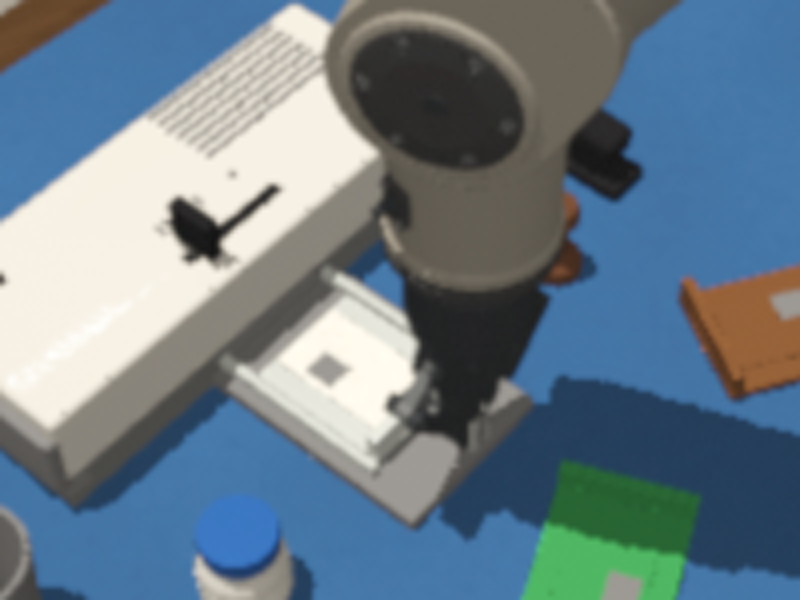

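Call:
{"api": "apply_moves", "payload": {"series": [[[0.003,0.005,0],[0,0,0]],[[0.005,0.01,0],[0,0,0]],[[0.005,0.016,0],[0,0,0]],[[0.005,0.021,0],[0,0,0]],[[0.005,0.026,0],[0,0,0]],[[0.005,0.031,0],[0,0,0]],[[0.005,0.036,0],[0,0,0]],[[0.005,0.041,0],[0,0,0]]]}}

```text
clock: 8.72
tcp_pos: [0.5285, 0.0441, 0.0254]
ee_rot: [-1.445, 1.57, -2.978]
force: [-3.9, 0.4, 3.3]
opening: 0.0003
```

Call:
{"api": "apply_moves", "payload": {"series": [[[0,0.004,0],[0,0,0]],[[0,0.008,0],[0,0,0]],[[0,0.012,0],[0,0,0]],[[0,0.016,0],[0,0,0]],[[0,0.02,0],[0,0,0]],[[0,0.023,0],[0,0,0]],[[0,0.026,0],[0,0,0]]]}}

```text
clock: 9.3
tcp_pos: [0.5546, 0.0452, 0.0253]
ee_rot: [2.633, 1.571, 1.1]
force: [-3.9, 0.1, 3.6]
opening: 0.0001
```

```bash
python3 - <<'E'
from h import *
plan([-.161,0,.024])
c,o=("side",(150,120))
im=grab_frame(c)
cv2.imwrite(f"pics/{c}5.png",cv2.resize(im[o[1]:o[1]+150,o[0]:o[0]+200],None,fx=4,fy=4,interpolation=cv2.INTER_CUBIC))
E
```

```text
1 y [180.  -0.   0.]
1 x [-90.  -0.  -0.]
-1 y [-0. -0. -0.]
-1 x [90. -0.  0.]
t [0.5546 0.0452 0.0253] lam now [-0.1681  0.0007  0.0253] F [-3.9  0.1  3.6] clk 9.3 open 0.00014586297532605743
shift [0.0013 0.0071 0.0007]
[[ 0.     0.999  0.037]
 [ 0.     0.037 -0.999]
 [-1.     0.    -0.   ]]
```

View pics/side5.png

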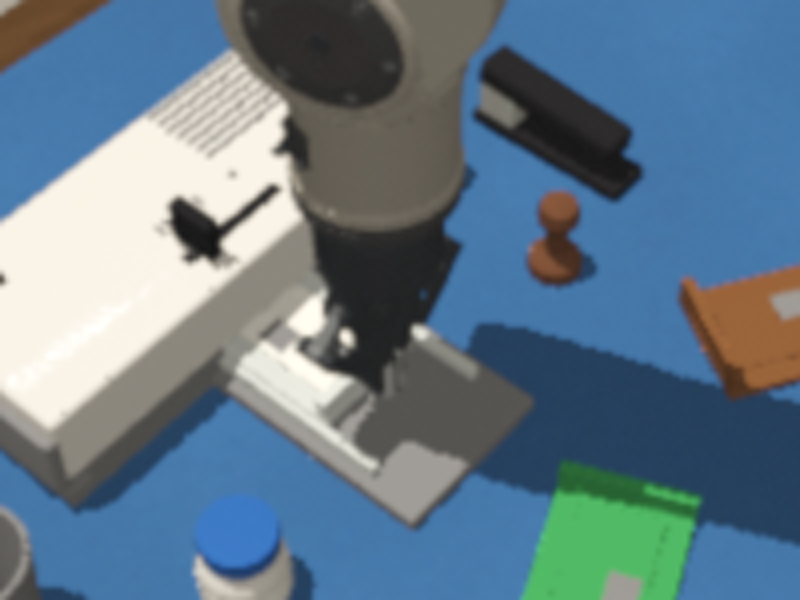

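Call:
{"api": "apply_moves", "payload": {"series": [[[0,0.002,0],[0,0,0]],[[0,0.004,0],[0,0,0]],[[0,0.006,0],[0,0,0]],[[0,0.007,0],[0,0,0]],[[0,0.007,0],[0,0,0]]]}}

```text
clock: 9.77
tcp_pos: [0.5617, 0.0455, 0.0254]
ee_rot: [1.852, 1.57, 0.318]
force: [-0.5, -0.3, -0.5]
opening: -0.0003
```

Call:
{"api": "apply_moves", "payload": {"series": [[[0,0.0015,0],[0,0,0]],[[0,0.003,0],[0,0,0]],[[0,0.003,0],[0,0,0]]]}}

```text
clock: 10.02
tcp_pos: [0.5645, 0.0456, 0.0254]
ee_rot: [2.024, 1.571, 0.49]
force: [-0.2, 0.2, 0.8]
opening: -0.0
```

```bash
python3 - <<'E'
from h import *
plan([-.161,0,.024])
c,o=("side",(150,120))
im=grab_frame(c)
cv2.imwrite(f"pics/{c}6.png",cv2.resize(im[o[1]+40:o[1]+130,o[0]+30:o[0]+150],None,fx=6,fy=6,interpolation=cv2.INTER_CUBIC))
E
```

```text
1 y [180.  -0.   0.]
1 x [-90.   0.  -0.]
-1 y [-0. -0. -0.]
-1 x [90. -0. -0.]
t [0.5645 0.0456 0.0254] lam now [-0.1582  0.0008  0.0254] F [-0.2  0.2  0.8] clk 10.0167 open -3.0301535838413408e-05
shift [ 0.0014 -0.0028  0.0008]
[[ 0.     0.999  0.038]
 [ 0.     0.038 -0.999]
 [-1.     0.    -0.   ]]
```

View pics/side6.png

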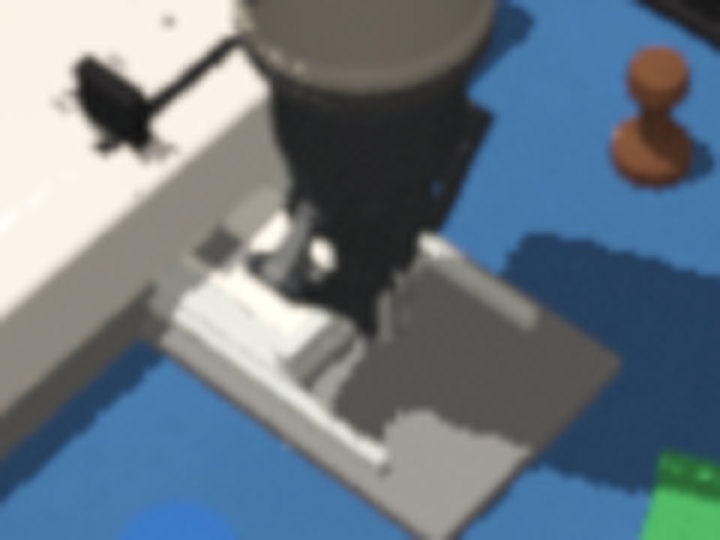

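Call:
{"api": "apply_moves", "payload": {"series": [[[0,0.0015,0],[0,0,0]],[[0,0.003,0],[0,0,0]],[[0,0.004,0],[0,0,0]],[[0,0.004,0],[0,0,0]]]}}

```text
clock: 10.4
tcp_pos: [0.5648, 0.0455, 0.0248]
ee_rot: [-1.435, 1.564, -2.968]
force: [-22.3, 0.4, 17.9]
opening: -0.0
```

Call:
{"api": "apply_moves", "payload": {"series": [[[0,-0.004,0],[0,0,0]],[[0,-0.015,0],[0,0,0]],[[0,-0.03,0],[0,0,0]],[[-0.01,-0.05,0],[0,0,0]],[[-0.04,-0.06,0],[0,0,0]],[[-0.08,-0.06,0],[0,0,0]],[[-0.12,-0.06,0],[0,0,0]],[[-0.16,-0.06,0],[0,0,0]]]}}

```text
clock: 11.07
tcp_pos: [0.5074, 0.0434, 0.1872]
ee_rot: [1.919, 1.57, 0.386]
force: [1.3, -0.4, 0.9]
opening: 0.0001
```

Call:
{"api": "apply_moves", "payload": {"series": [[[-0.02,0,0.04],[0,0,0]],[[-0.02,0,0.08],[0,0,0]],[[-0.02,0,0.12],[0,0,0]],[[-0.02,0,0.16],[0,0,0]],[[-0.02,0,0.2],[0,0,0]],[[-0.02,0,0.24],[0,0,0]],[[-0.02,0,0.28],[0,0,0]],[[-0.02,0,0.28],[0,0,0]]]}}

```text
clock: 11.73
tcp_pos: [0.5173, -0.2446, 0.2052]
ee_rot: [0.104, 1.568, -1.438]
force: [-1.6, -0.6, 0.6]
opening: -0.0001
```

```bash
python3 - <<'E'
from h import *
print(tool()[1])
for c,o in(("top",(145,90)),("side",(150,120))):
    im=grab_frame(c);cv2.imwrite(f"pics/{c}7f.png",im)
    cv2.imwrite(f"pics/{c}7.png",cv2.resize(im[o[1]:o[1]+150,o[0]:o[0]+200],None,fx=4,fy=4,interpolation=cv2.INTER_CUBIC))
    for x in spotter.landmark_of(c,"carrier_lip"): print(c,x["position"],inv(onz(c,x["position"],.027)).round(3),round(x["score"],2))
    print(c,proj(c,W(P0,[[-.15,.043,.038],[-.15,-.043,.038]])),[( (proj(c,W(P0,[[-.15,.043,.038],[-.15,-.043,.038]]))-o)*4).round()])
E
```

```text
[ 0.51725431 -0.2445758   0.20524697]
top [299.6, 245.2] [-0.298 -0.163  0.027] 0.85
top [228.6, 188.5] [-0.142  0.01   0.027] 0.7
top [128.0, 271.0] [-0.338  0.274  0.027] 0.63
top [252.7, 260.8] [-0.33  -0.042  0.027] 0.62
top [[215.65779411 191.76710466]
 [249.12532224 189.83787001]] [array([[283., 407.],
       [417., 399.]])]
side [306.1, 239.2] [-0.327 -0.041  0.027] 0.97
side [218.6, 348.4] [-0.344  0.285  0.027] 0.81
side [238.9, 209.8] [-0.144 -0.003  0.027] 0.77
side [323.9, 203.6] [-0.298 -0.158  0.027] 0.77
side [[228.10647302 219.78449099]
 [250.84270917 198.69667619]] [array([[312., 399.],
       [403., 315.]])]
```

View pics/side7.png

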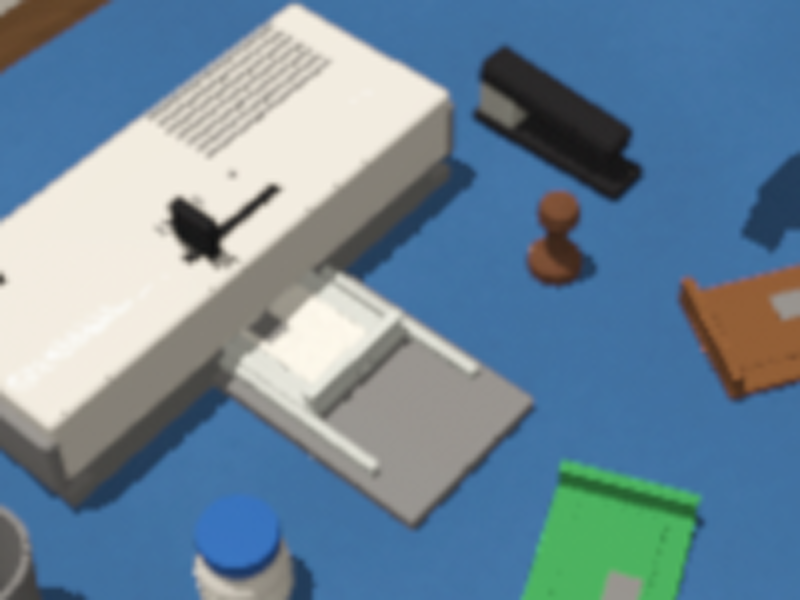

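View pics/top7.png

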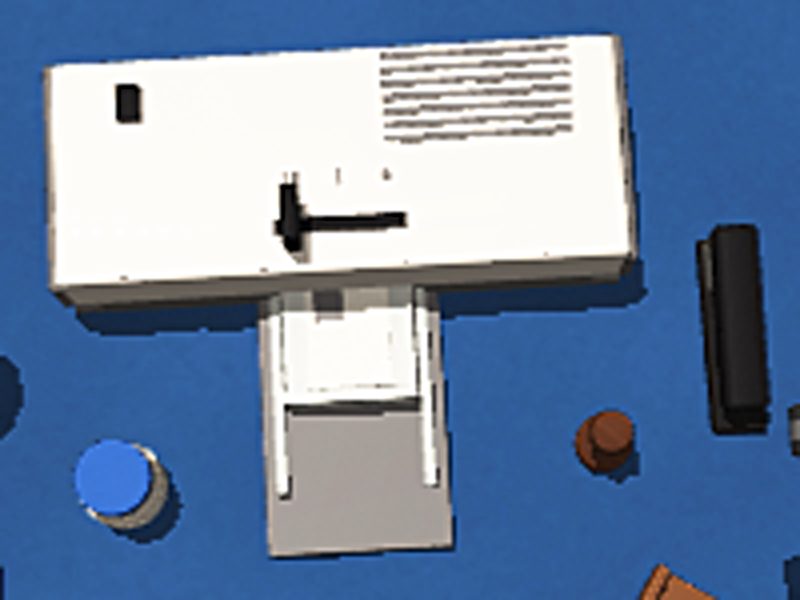

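The lip's rear edge matches the projected home position: top crop row about 403 against 399–407 predicted, and the side view agrees to within about 2 px. The bystanders haven't moved and the carrier lies flat.

```bash
python3 -c "
from h import *
print(r.sign_off())"
```

```text
the job is handed in; nothing more can be done
None
```

The laminator is ready and the job is handed in: the lever is at its second stop, and the carrier was then pushed fully home in the feed mouth. It finished at about 12 s of the 53 s allowed.

- **Lever:** With the fingers closed, I pushed it past the first click to the end of its travel. There the force rose to 30 N with under 1 mm of movement. After I backed off, the pictures showed the paddle about 60 mm along, at the far end of its slot.
- **Carrier:** I pushed the aluminium carrier low on its lip until it stopped hard, at 22 N with about 0.3 mm of movement. Shortly before that the push force dropped to about zero for a few millimetres, so I looked and kept pushing until it stopped hard.
- **Last pictures:** The carrier lies flat between the guides. The lip's rear edge is where the home position should appear, within about 2 pixels in both views. The jar, stamp and stapler looked unmoved, and the arm never went near the pen cup. The robot was clear of everything.
- **Checks that disagreed:** The landmark network put the lip at x = -142 to -144 mm, against -150 mm for home. I put that down to its error and trusted the hard stop and the edge match instead. My fit of the laminator's position was also up to about 3 pixels off at some hood corners.

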